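# Turn the reagent carousel to bring the green-capped bottle to the arrow

### The arm

A 6-joint arm with a two-finger parallel gripper is mounted at the origin on the work surface; the furniture and walls round the work are solid. World frame = base frame: x ahead of the robot, y to its left, z up, the work surface at z = 0. Lengths are in mm, angles in degrees, forces in N, time in s.
With the tool pointing down it reaches from about 275 to 825 mm from the base axis. Payload 4.9 kg.
Tool frame: the origin (TCP) lies midway between the tips of the shut fingers; the grasp point (between the pads) lies r.grip_depth behind it (r.grip_depth is the distance from the TCP to the grasp point, in mm); z points along the fingers, y is the line along which they close (so a half turn about z gives the same grasp; the last joint's range is limited). The gripper opens to 85 mm and grips with 20 to 120 N. Pads are 22 mm wide; open, the fingers measure 114 mm over their backs; the gripper's body (76 mm by 85 mm) begins 54 mm behind the grasp point. The pads swing forward as they close: fully open they stand 13 mm farther back than shut.
Start: joints at [-78.392, 18.69, -11.035, 60.275, 0, 82.311], TCP at [181.77, -519.113, 231.281] pointing down, gripper open.
Joint ranges: [-152.03, 152.03], [-55.5, 102.48], [-74.3, 77.21], [-110.64, 120.58], [-84.22, 78.4], [-180, 180]. Speed limits (degrees/s): [147.25, 147.25, 180, 180, 180, 180].

### API

Orientations are given as [roll, pitch, yaw] about the fixed x, y, z axes, in that order (R = Rz(yaw) Ry(pitch) Rx(roll)).
In Python, from plant import r gives the robot as it stands.
- The arm moves only by the tool step_arm, never from a script. Its arguments are lists of equal length, an entry for each row: "jaw": the opening, from -1 (shut) to 1 (fully open), so that 0 is half open; "slide": the shift along the tool's x, y, z in mm, a list of three; "delta_rot": the turn, a rotation vector about the tool's x, y, z in degrees, a list of three. A call has 1 to 20 rows; each row shifts and turns the commanded pose from where the row before left it, along the tool's axes as they then stand; what a row does not reach is not made up. A row lasts 1/12 s, in which the tool goes at most 41.7 mm and 7.16 degrees, less where a joint would pass 70% of its speed; a pose out of reach is approached as far as the arm can. A call with a gripper value outside its range is refused whole. The fingers move at their own pace and stop on an object; "grip_force" is the grip in N (left out, the last holds). Time passes only in rows, so rows that do not move let the fingers close. It gives the time, the measured TCP pose, the force, the opening and the grip force at its end, in the units of the state.
- r.get_obs(): the state, without advancing time (a new reading comes with each control period).
- r.snapshot(name): name is "side" or "top" or "wrist"; returns a dict with "image" (480x640x3 uint8, red, green, blue), "fx", "fy", "cx", "cy" (pixels), "rvec" (rotation vector, rad) and "tvec" (3), from world to camera coordinates, as OpenCV has them; the wrist camera has in their place "T_tool_cam" (4x4, takes a point from camera to tool coordinates, whose origin is the TCP and whose axes are the flange's). Camera axes: x right, y down, z forward; pixel columns grow to the right and rows downward; lengths in mm; the calibration is good to about 2 mm. A picture is of the moment at which its call begins: read the wrist's pose just before it. There is no depth.
- r.job_done(): hands the job in; it is judged then, once.
Trained networks look in the newest picture that a camera, given by its name, has taken for a name from the list of things; names that differ only in an ending like _2 or _b are one class to them, and where a whole thing is asked for, a point or a joint stands for the part that bears it (a point fixed in the world has none). Each returns a list of dicts, best first, with "p" (0 to 1); they miss things now and then, are a little off and sometimes report something else, mostly with a low value. They report only what shows in the picture. A call takes as long as a camera call.
- r.regions_of(camera, name): "region" (480x640 bool, what is visible of it) and "position" ([row, column] in pixels, amid what is visible of it).
The state is a dict: "t": time; "joints": joint angles; "joint_velocities": joint speeds; "tau": joint torques, N m; "tool_pos": TCP position; "eef_rot": TCP orientation; "contact_force": force on the tool from outside, world axes, zero at the start; "torque": the same for the moment, N m; "gripper_width": finger opening in mm; "gripper_force": force on a finger pad.
Only numpy, scipy, OpenCV 4.12 (cv2) and the standard library are available. Lean on these libraries where they do the work, as an engineer would, in place of code of your own. Each camera call takes 0.05 s, during which the arm holds its last target. There are 200 camera calls.

### The job

Turn the small reagent carousel, by pushing one of its arms sideways with a fingertip, until the green-capped dropper bottle stands squarely in line with the red arrow on the stand. Only push: do not pinch an arm, do not touch or lift the dropper bottles, and leave the other things on the bench where they are.

Things in the scene. Friction and masses are not known exactly. Their poses are not given: they have to be found in the camera images.
- stand: fixed stand of the carousel: grey round foot, 144 mm across and 12 mm high, with a white tongue 36 mm wide that reaches 118 mm from the centre and carries a red arrow. Origin: on the bench top under the centre of the foot, which is also the vertical turning axis of the carousel. The tongue and arrow lie along its -x axis (towards the robot, give or take 40 degrees). z up.
- mark (a point): the point in line with the arrow where the middle of the green-capped bottle must come: 47 mm from the turning axis towards the arrow, 58 mm above the bench
- arrow (a point): middle of the red arrow on top of the tongue, 95 mm from the turning axis, 13 mm above the bench; the arrow points at the turning axis
- carousel (a joint): turn of the carousel from where it started, rad; positive is anticlockwise seen from above. It turns freely either way (7 rad) about the vertical axis and stays where it is left (friction only, no spring or detents: about 1.2 N at the end of an arm moves it).
- hub (a point): centre of the carousel's white deck (136 mm across, top 20 mm above the bench), 23 mm above the bench on the turning axis; its x axis points from the axis to the empty cup. Three blue cups (35 mm across, rims 36 mm above the bench) stand 47 mm from the axis, at 0 (empty), 120 and 240 degrees anticlockwise from that x axis, and the three arms stick out half-way between them at 60, 180 and 300 degrees.
- spoke_1 (a point): point on the centre line of the arm at 60 degrees, 108 mm from the turning axis and 35 mm above the bench (half-way up the arm). All three arms are alike: straight, level and radial, black rubber side faces with an aluminium strip between, 14 mm wide, from 26 to 44 mm above the bench, free from 68 mm to the tip at 123 mm from the axis. Nothing is under their outer part but the bench, and the 12 mm high tongue of the stand, over which they pass.
- spoke_2 (a point): the same point on the arm at 180 degrees
- spoke_3 (a point): the same point on the arm at 300 degrees
- faces_left: the black rubber faces of the three arms on their anticlockwise side (58 x 6 x 18 mm each), one rigid part of the carousel; origin on the turning axis at the bench top
- faces_right: the same on the clockwise side of the three arms; pressing on these turns the carousel anticlockwise
- green_dropper_mid (a point): centre (half-way up) of the white dropper bottle with the green cap, 26 mm across, 70 mm high; loose, it stands in a cup of the carousel with its foot 23 mm and its top 93 mm above the bench, z up along the bottle
- yellow_dropper_mid (a point): the same for the like bottle with the yellow cap, in another cup
- timer: white timer, 62 x 66 x 20 mm, lying on the bench, loose; origin under its centre
- beaker: clear beaker with sticks, 54 mm across, 70 mm high, loose; origin under its centre
- petri: petri dish with pink filling, 59 mm across, 13 mm high, loose; origin under its centre
- wash_bottle: white bottle with a red cap, 62 mm across, 150 mm high, loose; origin under its centre
- amber_bottle: brown bottle with a black cap, 56 mm across, 118 mm high, loose; origin under its centre
- green_dropper: the green-capped bottle itself; origin at the centre of its foot
- yellow_dropper: the yellow-capped bottle itself; origin at the centre of its foot

How it is judged (in metres and radians):
On the way:
1. a finger pushes on the side of an arm of the carousel ((contact force between the fingers and faces_left above 0.2 N or contact force between the fingers and faces_right above 0.2 N)), for 0.2 s.
At the end, for the whole second after the job is handed in: the green-capped bottle stands upright in its cup with its axis within 6 mm (about 7 degrees of turn) of the point in line with the arrow, the yellow-capped one is upright in its cup, and the carousel is at rest (horizontal distance between green_dropper_mid and mark below 0.006 m and height (world z) of green_dropper_mid between 0.054 and 0.062 m and angle between each of green_dropper_mid, yellow_dropper_mid's own z axis and vertical below 0.15 rad and height (world z) of yellow_dropper_mid between 0.054 and 0.062 m and velocity of joint carousel between -0.03 and 0.03 rad/s); the robot touches nothing.
It fails at once if an arm of the carousel is pinched (pressed from both sides at once) (contact force between the fingers and faces_left above 0.5 N and contact force between the fingers and faces_right above 0.5 N).
It fails at once if a dropper bottle is lifted or tipped (height (world z) of any of green_dropper_mid, yellow_dropper_mid above 0.065 m or angle between any of green_dropper_mid, yellow_dropper_mid's own z axis and vertical above 0.3 rad).
It fails at once if the robot touches a dropper bottle (contact force between any of the fingers, the arm and green_dropper above 0.5 N or contact force between any of the fingers, the arm and yellow_dropper above 0.5 N).
It fails at once if another thing on the bench is moved by more than 15 mm (distance of any of timer, beaker, petri, wash_bottle, amber_bottle from where it was at the start of the episode above 0.015 m).
It also fails if it takes over 48 s, if anything falls off the work surface, if the arm or the gripper's body presses on something with over 40 N, if the wrist force passes 120 N, or if a joint passes its speed limit or range.

## Working session

There is one attempt and no reset: what is moved stays moved. The work goes in short steps, Python scripts to look and compute and a tool call to move; the robot and the scene stay as the last step left them, time stands still between calls to the robot, and variables do not carry over. Pictures are saved under pics/ and viewed, at most 10 in all, crops included, and the job is handed in when it is done.

Besides the shell and the picture viewer there is one more tool, called as name(argument=value, ...), one argument or row to a line, values as JSON. step_arm: Moves the arm, as the interface text tells. Its arguments: {"type":"object","properties":{"jaw":{"type":"array"},"slide":{"type":"array"},"delta_rot":{"type":"array"},"grip_force":{"type":"number"}},"required":["jaw","slide","delta_rot"]}

```bash
mkdir -p pics
cat > h.py <<'E'
import numpy as np, cv2
from plant import r
def P(s):
    R=cv2.Rodrigues(np.array(s["rvec"],float))[0]; return R,np.array(s["tvec"],float).ravel()
def back(s,rc,z):
    R,t=P(s); d=R.T@np.array([(rc[1]-s["cx"])/s["fx"],(rc[0]-s["cy"])/s["fy"],1]); c=-R.T@t
    return c+d*(z-c[2])/d[2]
def proj(s,p):
    R,t=P(s); q=R@np.array(p,float)+t; return [s["cx"]+s["fx"]*q[0]/q[2], s["cy"]+s["fy"]*q[1]/q[2]]
E
python3 - <<'E'
from h import *
o=r.get_obs();print(o['t'],o['tool_pos'],o['eef_rot'],r.grip_depth)
for c in("top","side"):
    s=r.snapshot(c);cv2.imwrite(f"pics/{c}0.png",s["image"][:,:,::-1])
    R,t=P(s);print(c,"cam at",(-R.T@t).round())
    for n,z in [("stand",12),("hub",20),("arrow",13),("spoke_1",35),("green_dropper",58),("yellow_dropper",58),("faces_left",35),("faces_right",35),("timer",10),("beaker",35),("petri",6),("wash_bottle",75),("amber_bottle",59)]:
        for d in r.regions_of(c,n)[:3]: print(n,round(d["p"],2),np.round(d["position"]),back(s,d["position"],z).round())
E
```

```text
0.0 [ 181.62830635 -518.54367407  230.51691546] [-1.79904493e+02 -1.05150366e-02  1.92949659e+01] 18.700000000000003
top cam at [ 204.   41. 1322.]
stand 0.84 [285. 417.] [ 398. -171.   12.]
hub 0.88 [248. 430.] [ 489. -202.   20.]
arrow 0.8 [288. 415.] [ 391. -167.   13.]
arrow 0.67 [246. 190.] [472. 375.  13.]
arrow 0.25 [260. 454.] [ 464. -259.   13.]
spoke_1 0.92 [249. 433.] [ 482. -205.   35.]
green_dropper 0.67 [254. 416.] [ 465. -162.   58.]
yellow_dropper 0.66 [262. 454.] [ 450. -248.   58.]
faces_left 0.59 [233. 406.] [ 519. -142.   35.]
faces_right 0.55 [229. 416.] [ 531. -165.   35.]
timer 0.61 [262. 286.] [444. 141.  10.]
timer 0.36 [224. 259.] [533. 213.  10.]
beaker 0.89 [245. 189.] [470. 372.  35.]
petri 0.7 [288. 247.] [377. 231.   6.]
wash_bottle 0.81 [227. 257.] [511. 208.  75.]
wash_bottle 0.52 [230. 410.] [ 518. -145.   75.]
amber_bottle 0.92 [230. 223.] [505. 289.  59.]
amber_bottle 0.52 [245. 431.] [ 486. -196.   59.]
side cam at [ 317. -782.  498.]
stand 0.96 [381. 347.] [ 446. -264.   12.]
hub 0.84 [350. 369.] [ 493. -212.   20.]
hub 0.74 [382. 347.] [ 444. -273.   20.]
arrow 0.81 [384. 347.] [ 445. -272.   13.]
spoke_1 0.97 [351. 369.] [ 486. -233.   35.]
green_dropper 0.69 [310. 343.] [ 463. -157.   58.]
green_dropper 0.3 [351. 368.] [ 476. -259.   58.]
yellow_dropper 0.71 [348. 349.] [ 452. -250.   58.]
faces_left 0.83 [345. 303.] [ 394. -202.   35.]
faces_left 0.73 [199. 312.] [502. 374.  35.]
faces_left 0.23 [352. 368.] [ 485. -234.   35.]
faces_right 0.98 [374. 394.] [ 507. -287.   35.]
timer 0.59 [252. 304.] [445. 140.  10.]
beaker 0.78 [200. 292.] [451. 376.  35.]
petri 0.76 [236. 266.] [372. 238.   6.]
petri 0.32 [211. 330.] [545. 357.   6.]
wash_bottle 0.94 [212. 329.] [510. 194.  75.]
amber_bottle 0.7 [198. 310.] [487. 322.  59.]
```

Run:
```python
import cv2
a=cv2.imread("pics/top0.png");cv2.imwrite("pics/topc.png",cv2.resize(a[190:320,350:520],None,fx=4.5,fy=4.5,interpolation=cv2.INTER_CUBIC))
a=cv2.imread("pics/side0.png");cv2.imwrite("pics/sidec.png",cv2.resize(a[250:450,230:480],None,fx=3,fy=3,interpolation=cv2.INTER_CUBIC))
```

```text
(no output)
```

View pics/topc.png

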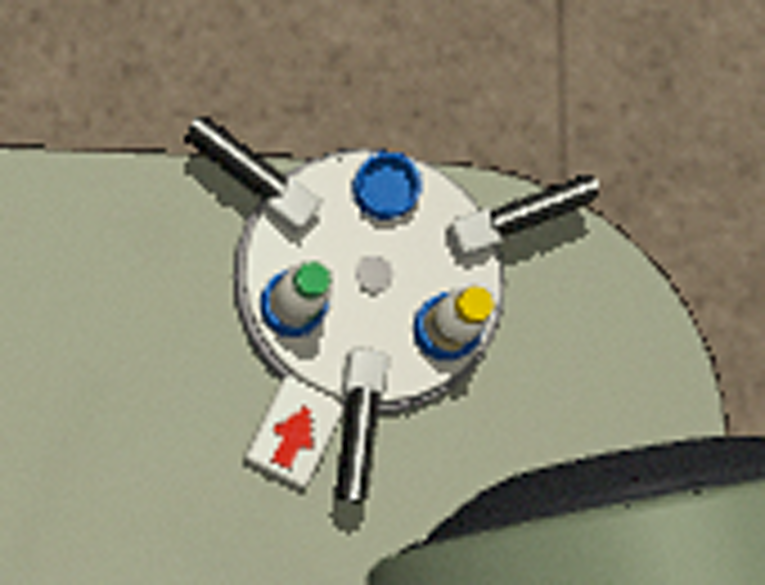

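View pics/sidec.png

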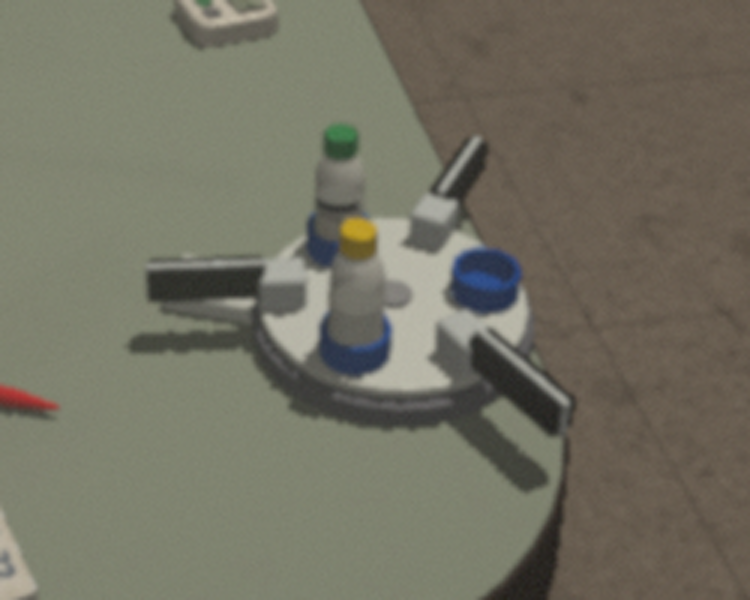

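The top view shows the hub at about crop (374,274), the arrow at (295,437), the green cup to the left and the near arm just right of the tongue. The near arm therefore needs an anticlockwise push, towards -y.

Run:
```python
from h import *
s=r.snapshot("top")
f=lambda u,v,z: back(s,(190+v/4.5,350+u/4.5),z)[:2]
hub=f(374,274,21); print("hub",hub.round(1))
ang=lambda p:(np.degrees(np.arctan2(*(p-hub)[::-1])).round(1),np.linalg.norm(p-hub).round(1))
for n,a in dict(arrow=(295,437,13),tonguend=(274,476,12),emptycup=(387,187,36),greencap=(312,279,93),yelcap=(474,303,93),tip2=(351,498,44),tip1=(196,127,44),tip3=(593,187,44)).items(): print(n,f(*a).round(1),ang(f(*a)))
```

```text
hub [ 481.6 -208.3]
arrow [ 394.1 -168. ] (np.float64(155.3), np.float64(96.4))
tonguend [ 373.2 -157.3] (np.float64(154.8), np.float64(119.9))
emptycup [ 525.7 -212.5] (np.float64(-5.4), np.float64(44.2))
greencap [ 462.5 -163.5] (np.float64(113.1), np.float64(48.8))
yelcap [ 453.4 -244.4] (np.float64(-128.1), np.float64(45.8))
tip2 [ 359.4 -191.8] (np.float64(172.3), np.float64(123.4))
tip1 [ 552.4 -110.4] (np.float64(54.2), np.float64(120.8))
tip3 [ 527.9 -318.9] (np.float64(-67.3), np.float64(119.9))
```

step_arm(
  jaw=[-1,-1,-1,-1,-1,-1,-1,-1,-1,-1,-1,-1,-1,-1,-1,-1,-1,-1],
  slide=[
    [23,-20.5,0],
    [23,-20.5,0],
    [23,-20.5,0],
    [23,-20.5,0],
    [23,-20.5,0],
    [23,-20.5,0],
    [23,-20.5,0],
    [23,-20.5,0],
    [23,-20.5,0],
    [23,-20.5,0],
    [23,-20.5,0],
    [23,-20.5,0],
    [23,-20.5,0],
    [23,-20.5,0],
    [0,0,25],
    [0,0,25],
    [0,0,25],
    [0,0,0],
  ],
  delta_rot=[
    [0,0,0],
    [0,0,0],
    [0,0,0],
    [0,0,0],
    [0,0,0],
    [0,0,0],
    [0,0,0],
    [0,0,0],
    [0,0,0],
    [0,0,0],
    [0,0,0],
    [0,0,0],
    [0,0,0],
    [0,0,0],
    [0,0,0],
    [0,0,0],
    [0,0,0],
    [0,0,0],
  ],
)

```text
t: 2.95
tool_pos: [388.3, -140.0, 152.9]
eef_rot: [-179.7, 0.2, 19.3]
contact_force: [-1.5, 0.2, -0.6]
gripper_width: -0.1
gripper_force: 0.0
```

Run:
```python
from h import *
o=r.get_obs();print(o['t'],o['tool_pos'],o['eef_rot'],o['gripper_width'],o['contact_force'])
s=r.snapshot("wrist");cv2.imwrite("pics/w1.png",s["image"][:,:,::-1]);print(np.round(s["T_tool_cam"],3))
```

```text
2.95 [ 388.26954214 -139.96320448  152.86484974] [-179.71496843    0.24709314   19.34474811] -0.05917873411983068 [-1.49113699  0.16183464 -0.62334116]
[[ 1.00000e-03 -9.58000e-01 -2.86000e-01  7.19210e+01]
 [ 1.00000e+00  1.00000e-03 -0.00000e+00  6.88000e-01]
 [ 0.00000e+00 -2.86000e-01  9.58000e-01 -1.43252e+02]
 [ 0.00000e+00  0.00000e+00  0.00000e+00  1.00000e+00]]
```

View pics/w1.png

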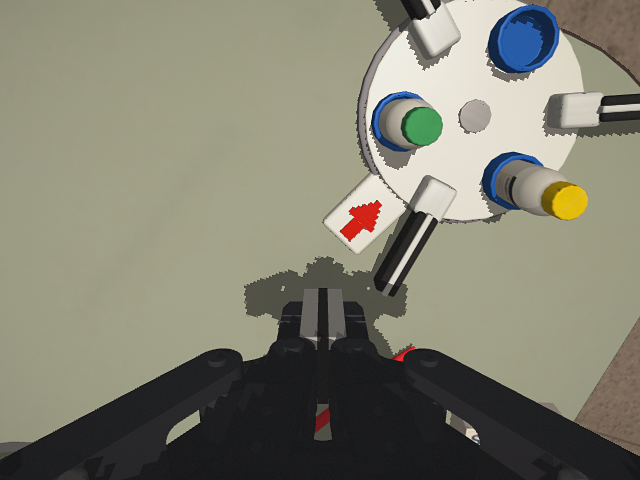

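The wrist view shows the hub at (475,116), the arrow at (362,219), the near arm's tip at (387,288) and the green cap at (422,126). The landing spot is clear. I'll measure from this image.

```bash
cat >> h.py <<'E'
from scipy.spatial.transform import Rotation as Ro
def wback(s,o,u,v,z):
    T=np.array(s["T_tool_cam"],float); R=Ro.from_euler("xyz",o["eef_rot"],degrees=True).as_matrix()
    c=R@T[:3,3]+o["tool_pos"]; d=R@T[:3,:3]@np.array([(u-s["cx"])/s["fx"],(v-s["cy"])/s["fy"],1])
    return (c+d*(z-c[2])/d[2])[:2]
def rep(s,o,pts):
    q={k:wback(s,o,*a) for k,a in pts.items()}; h=q["hub"]
    for k,p in q.items():
        e=p-h; print(k,p.round(1),np.degrees(np.arctan2(e[1],e[0])).round(1),np.linalg.norm(e).round(1))
E
python3 - <<'E'
from h import *
o=r.get_obs();s=r.snapshot("wrist")
rep(s,o,dict(hub=(475,116,21),arrow=(362,219,13),tip2=(387,288,44),root2=(424,212,44),greencap=(422,126,93),yelcap=(564,201,93),empty=(523,40,36),tonguend=(341,238,12)))
E
```

```text
hub [ 482.6 -209.6] 0.0 0.0
arrow [ 394.7 -168. ] 154.7 97.3
tip2 [ 363.6 -194.4] 172.7 120.0
root2 [ 418.4 -196.9] 168.8 65.5
greencap [ 463.8 -164.3] 112.5 49.0
yelcap [ 454.  -244.3] -129.5 45.0
empty [ 527.9 -212.4] -3.6 45.4
tonguend [ 376.6 -159.1] 154.5 117.4
```

step_arm(
  jaw=[-1,-1,-1,-1,-1,-1,-1,-1,-1,-1,-1,-1,-1,-1,-1,-1,-1],
  slide=[
    [0,0,25],
    [0,0,25],
    [0,0,25],
    [0,0,25],
    [0,0,25],
    [0,0,0],
    [-2.9,4.3,0],
    [-2.9,4.3,0],
    [-2.9,4.3,0],
    [-2.9,4.3,0],
    [-2.9,4.3,0],
    [-2.9,4.3,0],
    [-2.9,4.3,0],
    [-2.9,4.3,0],
    [-2.9,4.3,0],
    [-2.9,4.3,0],
    [0,0,0],
  ],
  delta_rot=[
    [0,0,0],
    [0,0,0],
    [0,0,0],
    [0,0,0],
    [0,0,0],
    [0,0,0],
    [0,0,0],
    [0,0,0],
    [0,0,0],
    [0,0,0],
    [0,0,0],
    [0,0,0],
    [0,0,0],
    [0,0,0],
    [0,0,0],
    [0,0,0],
    [0,0,0],
  ],
)

```text
t: 4.47
tool_pos: [377.4, -193.0, 31.2]
eef_rot: [180.0, 0.0, 19.2]
contact_force: [0.4, -0.7, -1.2]
gripper_width: -0.2
gripper_force: 0.0
```

Run:
```python
from h import *
o=r.get_obs();print(o['t'],o['tool_pos'],o['contact_force'])
s=r.snapshot("wrist");cv2.imwrite("pics/w2.png",s["image"][:,:,::-1])
```

```text
4.4667 [ 377.41570428 -193.01282997   31.23661669] [ 0.43721703 -0.71941732 -1.2329704 ]
```

View pics/w2.png

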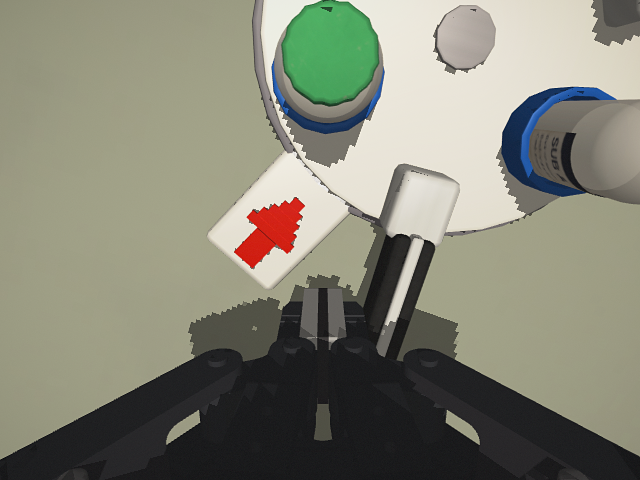

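The fingertip is beside the arm (strip at (416,240)), at or near contact, and the bottles are clear of it.

Run:
```python
from h import *
o=r.get_obs();s=r.snapshot("wrist")
rep(s,o,dict(hub=(465,37,21),arrow=(270,231,13),strip=(416,240,44),strip2=(390,340,44),greencap=(330,53,93)))
```

```text
hub [ 481.6 -206.9] 0.0 0.0
arrow [ 393.7 -165.6] 154.8 97.2
strip [ 416.3 -211.6] -175.8 65.5
strip2 [ 379.7 -217.3] -174.2 102.4
greencap [ 454.4 -167.8] 124.9 47.6
```

step_arm(
  jaw=[-1,-1,-1,-1,-1,-1,-1,-1,-1,-1,-1,-1,-1,-1,-1,-1],
  slide=[
    [-1.2,2.8,0],
    [-1.2,2.8,0],
    [-1.2,2.8,0],
    [-1.2,2.8,0],
    [-1.0,2.9,0],
    [-1.0,2.9,0],
    [-1.0,2.9,0],
    [-0.8,2.9,0],
    [-0.8,2.9,0],
    [-0.6,3,0],
    [-0.6,3,0],
    [-0.4,3,0],
    [-0.3,3,0],
    [-0.2,3,0],
    [0,0,0],
    [0,0,0],
  ],
  delta_rot=[
    [0,0,0],
    [0,0,0],
    [0,0,0],
    [0,0,0],
    [0,0,0],
    [0,0,0],
    [0,0,0],
    [0,0,0],
    [0,0,0],
    [0,0,0],
    [0,0,0],
    [0,0,0],
    [0,0,0],
    [0,0,0],
    [0,0,0],
    [0,0,0],
  ],
)

```text
t: 5.9
tool_pos: [380.3, -234.8, 31.3]
eef_rot: [180.0, 0.0, 19.3]
contact_force: [-0.8, -0.6, -0.1]
gripper_width: -0.1
gripper_force: 0.0
```

Run:
```python
from h import *
o=r.get_obs();print(o['t'],o['tool_pos'],o['contact_force'])
s=r.snapshot("wrist");cv2.imwrite("pics/w3.png",s["image"][:,:,::-1])
```

```text
5.9 [ 380.28056232 -234.76282014   31.28782613] [-0.84351417 -0.56401523 -0.08210385]
```

View pics/w3.png

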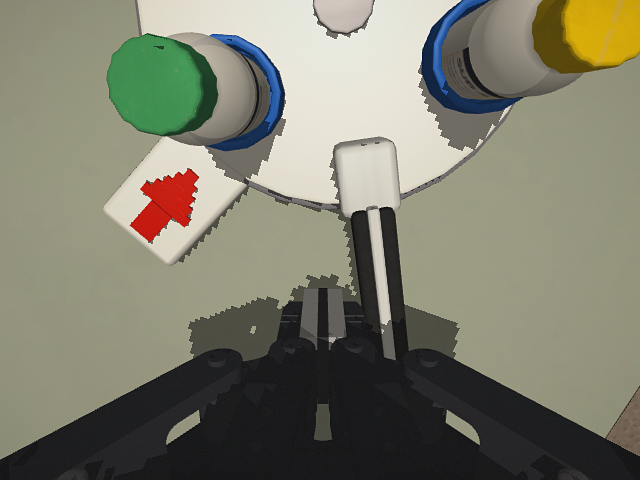

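The green cap, at about (157,85), is approaching the arrow's line. The arm strip runs from (373,212) to (388,345).

Run:
```python
from h import *
o=r.get_obs();s=r.snapshot("wrist")
rep(s,o,dict(hub=(344,4,21),arrow=(167,204,13),strip=(373,212,44),strip2=(388,345,44),greencap=(157,85,93),yel=(596,15,93)))
```

```text
hub [ 480.6 -207.6] 0.0 0.0
arrow [ 393.8 -166.5] 154.7 96.0
strip [ 423.3 -237.2] -152.7 64.5
strip2 [ 380.5 -259.5] -152.6 112.7
greencap [ 441.9 -181.9] 146.4 46.5
yel [ 478.4 -251.3] -92.9 43.8
```

step_arm(
  jaw=[-1,-1,-1,-1,-1,-1,-1,-1,-1,-1],
  slide=[
    [0,1.8,0],
    [0,1.8,0],
    [0,1.8,0],
    [0,1.8,0],
    [0,1.8,0],
    [0,1.8,0],
    [0,1.8,0],
    [0,1.8,0],
    [0,0,0],
    [0,0,0],
  ],
  delta_rot=[
    [0,0,0],
    [0,0,0],
    [0,0,0],
    [0,0,0],
    [0,0,0],
    [0,0,0],
    [0,0,0],
    [0,0,0],
    [0,0,0],
    [0,0,0],
  ],
)

```text
t: 6.83
tool_pos: [385.1, -248.2, 31.3]
eef_rot: [180.0, 0.0, 19.3]
contact_force: [-0.3, 1.0, 0.5]
gripper_width: -0.3
gripper_force: 0.1
```

step_arm(
  jaw=[-1,-1,-1,-1,-1,-1,-1,-1,-1,-1,-1],
  slide=[
    [-2,-5,0],
    [-3,-5,0],
    [-5,-5,0],
    [-5,-3,0],
    [0,0,-15],
    [0,0,-25],
    [0,0,-25],
    [0,0,-25],
    [0,0,-25],
    [0,0,0],
    [0,0,0],
  ],
  delta_rot=[
    [0,0,0],
    [0,0,0],
    [0,0,0],
    [0,0,0],
    [0,0,0],
    [0,0,0],
    [0,0,0],
    [0,0,0],
    [0,0,0],
    [0,0,0],
    [0,0,0],
  ],
)

```text
t: 7.75
tool_pos: [365.3, -236.5, 147.5]
eef_rot: [179.8, -0.1, 19.3]
contact_force: [-0.1, 0.1, -0.1]
gripper_width: -0.0
gripper_force: 0.0
```

Run:
```python
from h import *
o=r.get_obs();print(o['t'],o['tool_pos'],o['contact_force'])
s=r.snapshot("wrist");cv2.imwrite("pics/w4.png",s["image"][:,:,::-1])
```

```text
7.75 [ 365.31114557 -236.450055    147.49109929] [-0.12275785  0.10454309 -0.12175508]
```

View pics/w4.png

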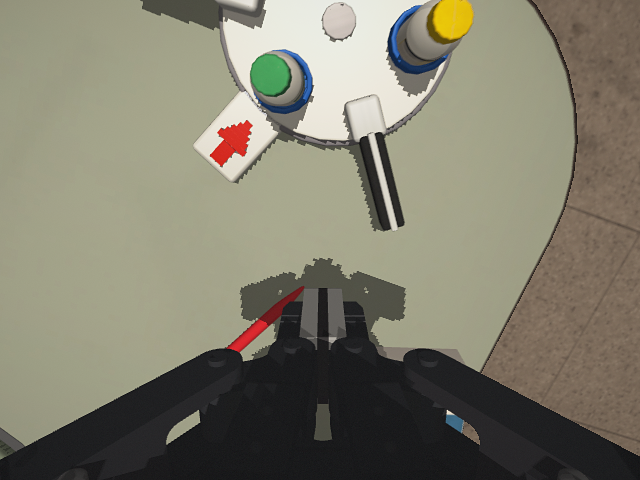

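The hub is at (339,21), the green cap at (271,75) and the arrow at (232,143). The arm strip runs from (373,137) to (393,228). The gripper is clear of everything.

Run:
```python
from h import *
o=r.get_obs();s=r.snapshot("wrist")
rep(s,o,dict(hub=(339,21,21),arrow=(233,143,13),tonguend=(213,165,12),strip=(373,137,44),strip2=(393,228,44),greencap=(271,75,93),yel=(452,20,93)))
s=r.snapshot("top")
for n,z in(("green_dropper",58),("yellow_dropper",58),("arrow",13)):
    d=r.regions_of("top",n)[0];print(n,d["p"],back(s,d["position"],z).round(1))
```

```text
hub [ 480.  -206.2] 0.0 0.0
arrow [ 392.3 -166.2] 155.5 96.3
tonguend [ 374.3 -157.6] 155.3 116.3
strip [ 426.2 -245.3] -144.0 66.4
strip2 [ 380.3 -276. ] -145.0 121.7
greencap [ 437.4 -187.3] 156.0 46.6
yel [ 483.4 -252.6] -85.8 46.5Traceback (most recent call last):
  File "<stdin>", line 6, in <module>
IndexError: list index out of range
```

```bash
python3 -c "
from plant import r
print(r.job_done())"
```

```text
the job is handed in; nothing more can be done
None
```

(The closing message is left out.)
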